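# Refit the strainer and both cones of a citrus press

### The arm

A 6-joint arm with a two-finger parallel gripper is mounted at the origin on a cart in front of the work surface, level with it; the furniture and walls round the work are solid. World frame = base frame: x ahead of the robot, y to its left, z up, the work surface at z = 0. Lengths are in m, angles in rad, forces in N, time in s.
With the tool pointing down it reaches from about 0.35 to 0.775 m from the base axis. Payload 7.3 kg.
Tool frame: the origin (TCP) lies midway between the tips of the shut fingers; the grasp point (between the pads) lies 19 mm behind it (robot.grip_depth is the z of the grasp point in the tool frame, in m); z points along the fingers, y is the line along which they close (so a half turn about z gives the same grasp; the last joint's range is limited). The gripper opens to 92 mm and grips with 3 to 60 N. Pads are 19 mm wide; open, the fingers measure 130 mm over their backs; the gripper's body (75 mm by 190 mm) begins 47 mm behind the grasp point.
Start: joints at [-1.379, 0.342, 1.524, -0, 1.275, -0.146], TCP at [0.174, -0.495, 0.227] pointing down, gripper open.
Joint ranges: [-2.53, 2.53], [-0.77, 2.02], [0.04, 2.7], [-1, 4.14], [0.28, 2.66], [-3.11, 3.11]. Speed limits (rad/s): [2.57, 2.57, 3.14, 3.14, 3.14, 3.14].

### API

Orientations are given as [roll, pitch, yaw] about the fixed x, y, z axes, in that order (R = Rz(yaw) Ry(pitch) Rx(roll)).
In Python, from cell import robot, viewer gives the robot as it stands.
- The arm moves only by the tool step_arm, never from a script. Its argument "increments" is a list of rows, each an object with "delta_pos": the shift along the tool's x, y, z in cm, a list of three; "dr": the turn, a rotation vector about the tool's x, y, z in degrees, a list of three; "fingers": the closure, from -1 (fully open) to 1 (shut), so that 0 is half open. In form: [{"delta_pos": [tx, ty, tz], "dr": [wx, wy, wz], "fingers": fingers}, ...]. A call has exactly 5 rows; each row is the pose to reach, as a shift and turn from the pose commanded when the call began, along the tool's axes at that moment; what a row does not reach only later rows make up. A row lasts 1/8 s, in which the tool goes at most 62.5 mm and 10.7 degrees, less where a joint would pass 70% of its speed; a pose out of reach is approached as far as the arm can. A call with a gripper value outside its range is refused whole. The fingers move at their own pace and stop on an object; "newtons" is the grip in N (left out, the last holds). Time passes only in rows, so rows that repeat a pose let the fingers close, or fill a call up. It gives the time, the measured TCP pose, the force, the opening and the grip force at its end, in the units of the state.
- robot.observe(): the state, without advancing time (a new reading comes with each control period).
- viewer.read_camera(name): name is "scene" or "top" or "wrist"; returns the picture (480x640x3 uint8, red, green, blue); there is no depth.
- viewer.camera_params(name): a dict with "K" (3x3 intrinsics, pixels), "T" (4x4, takes a point from camera to world coordinates). Camera axes: x right, y down, z forward; pixel columns grow to the right and rows downward; lengths in m; the calibration is good to about 2 mm. A picture is of the moment at which its call begins: read the wrist's pose just before it. camera_params takes no time and is no camera call; for the wrist camera it gives the pose at the moment of the call.
- robot.hand_in(): hands the job in; it is judged then, once.
The state is a dict: "time": time; "qpos": joint angles; "qvel": joint speeds; "joint_efforts": joint torques, N m; "tool_pos": TCP position; "tool_rot": TCP orientation; "contact_force": force on the tool from outside, world axes, zero at the start; "torque": the same for the moment, N m; "opening": finger opening in m; "grip_force": force on a finger pad.
Only numpy, scipy, OpenCV 4.12 (cv2) and the standard library are available. Lean on these libraries where they do the work, as an engineer would, in place of code of your own. Each camera call takes 0.05 s, during which the arm holds its last target. There are 200 camera calls.

### The job

Put the washed citrus press back together for juicing oranges: first the strainer into the juice bowl, lying flat with its tab in the spout, then the small white cone fully home on the drive spindle, and last the large green cone over the small one, fully home on its lugs. The press starts when its spindle is pushed down, so work gently, feeling and turning each cone until it drops into place, and never press the spindle down. Leave the glass, the oranges and the lemon where they are.

Things in the scene. Friction and masses are not known exactly. Their poses are not given: they have to be found in the camera images.
- citrus_press: citrus press, fixed on the worktop: white base 142 mm wide, on it an open steel juice bowl (inner diameter 148 mm, floor 90 mm, rim 120 mm up). Origin: centre of its underside, on the spindle's axis; z up; -x points out along the spout. Six ledges in the bowl carry the strainer, underside 104 mm up. A round neck, 27 mm diameter, rises in the middle to 118 mm; the spindle stands out of it.
- spout_tip (a point): outer end of the spout, in its floor, 116 mm from the press's axis and 90 mm up. The spout is a channel 26 mm wide inside, cut through the bowl's wall; its cheeks are as high as the rim (120 mm).
- spindle_top (a point): centre of the spindle's top at rest, 152 mm above the worktop. Dark square bar, 15 mm wide up to 147 mm, then a round nose tapering from 14.6 to 9 mm diameter over 5 mm, which enters the socket at any angle. The bar's angle about its axis differs each time and is not given (see or feel it); the geared motor holds it against 0.35 N m of turning.
- start_switch (a joint): how far the spindle is pushed down (m): 0 at rest, 0.004 at its stop. A spring holds it at 0 up to about 14 N and then gives 1 mm for each further 1.5 N. At 0.002 (about 17 N) the motor would start, which must not happen.
- strainer: grey slotted strainer, lying right way up: disc 140 mm wide, 4 mm thick; upright collar in the middle to grip, 41 mm outer, 33 mm inner diameter, top 20 mm up. A tab 20 mm wide along its -x axis ends 92 mm out. Origin: centre of underside, z up. Home: on the ledges, x axis along the press's x axis, tab in the spout; turned wrongly the tab rides on the rim, 16 mm too high. About 80 g.
- small_cone: small white cone, standing upright, 41 mm tall: flange 60 mm wide and 4 mm thick, straight hub 36 to 38 mm wide up to 27 mm, ribbed dome. Grip the hub at 13 to 27 mm. Four lugs, 8 mm wide, 4 to 12 mm up, reach out to 30 mm on its +-x and +-y axes. Origin: centre of underside, z up. About 60 g.
- socket (a point): mouth of the small cone's square socket, at its origin: 17.6 mm wide, 25 mm deep, sides square to the cone's x and y axes. Out of line with the spindle it rests on the bar's shoulders, underside 147 mm above the worktop; a turn of up to 90 degrees brings it into line (10 degrees off still enters). Home, underside 127 mm up, 3 mm clear of the strainer's collar.
- large_cone: large green cone, standing upright, 54 mm tall, hollow, open below: straight skirt 61 mm wide up to 24 mm to grip, ribbed dome. Four notches in its lower edge, 13 mm wide, 9 mm high, on its +-x and +-y axes, fit over the small cone's lugs (5 degrees to spare). Origin: centre of underside, z up. On top of the lugs it stands 12 mm above the small cone's underside, home 4 mm. About 70 g.
- dome_tip (a point): top of the large cone's dome, on its axis, 54 mm above its origin.
- glass: clear drinking glass, 81 mm wide, 91 mm tall; origin at the centre of its underside. Leave it alone.
- orange_a: loose orange, 77 mm across; origin at its underside at the start. Leave it alone.
- lemon_a: loose lemon, 74 x 101 x 69 mm; origin at its underside at the start. Leave it alone.
There are look-alikes about, which are no part of the job. What is shaped like the small_cone but orange is not meant.

How it is judged:
By the outcome, as a careful person would: the job done as asked, in the order asked, and still so for the second after the job is handed in, with the robot touching nothing.
It also fails if it takes over 72 s, if anything falls off the work surface, if the arm or the gripper's body presses on something with over 40 N, if the wrist force passes 120 N, or if a joint passes its speed limit or range.

## Working session

There is one attempt and no reset: what is moved stays moved. The work goes in short steps, Python scripts to look and compute and a tool call to move; the robot and the scene stay as the last step left them, time stands still between calls to the robot, and variables do not carry over. Pictures are saved under pics/ and viewed, at most 10 in all, crops included, and the job is handed in when it is done.

Besides the shell and the picture viewer there is one more tool, called after "Request:" as a command line: name --argument value ..., lists and objects as JSON in quotes. step_arm: Moves the arm, as the interface text tells. Its arguments: {"type":"object","properties":{"increments":{"type":"array"},"newtons":{"type":"number"}},"required":["increments"]}

```bash
mkdir -p pics; ls
cat > h.py <<'E'
import numpy as np,cv2
from cell import robot,viewer
def shot(n,f=None):
    p=viewer.camera_params(n); im=viewer.read_camera(n)
    if f: cv2.imwrite('pics/'+f,im[:,:,::-1])
    return im,p
def ray(p,u,v,z):
    K,T=np.array(p['K']),np.array(p['T'])
    d=T[:3,:3]@np.linalg.solve(K,[u,v,1.]); o=T[:3,3]
    return o+d*(z-o[2])/d[2]
def proj(p,X):
    K,T=np.array(p['K']),np.array(p['T'])
    c=K@(T[:3,:3].T@(np.array(X)-T[:3,3])); return c[:2]/c[2]
E
python3 - <<'E'
from h import *
for n in('scene','top'):
    im,p=shot(n,n+'0.png'); print(n,np.round(p['T'],3).tolist(),np.round(p['K'],1).tolist())
print(robot.observe(),robot.grip_depth)
E
```

```text
pics
scene [[-0.701, 0.35, -0.622, 1.118], [0.713, 0.344, -0.611, 0.322], [0.0, -0.871, -0.491, 0.61], [0.0, 0.0, 0.0, 1.0]] [[581.9, 0.0, 315.0], [0.0, 581.9, 238.5], [0.0, 0.0, 1.0]]
top [[-0.008, -0.99, 0.137, 0.361], [-1.0, 0.009, 0.004, -0.298], [-0.005, -0.137, -0.991, 1.224], [0.0, 0.0, 0.0, 1.0]] [[562.9, 0.0, 322.6], [0.0, 562.9, 231.6], [0.0, 0.0, 1.0]]
{'time': 0.1, 'qpos': array([-1.37899718e+00,  3.42665231e-01,  1.52492180e+00, -7.38508683e-06,
        1.27538167e+00, -1.46013421e-01]), 'qvel': array([-0.00036999, -0.00014137, -0.00395708, -0.00090964,  0.00151488,
       -0.00170956]), 'joint_efforts': array([ 1.17276752e-03, -4.32005560e+01, -2.44693726e+01,  7.18858279e-02,
        5.26564009e-02, -5.08525966e-05]), 'tool_pos': array([ 0.17394085, -0.49496837,  0.22610802]), 'tool_rot': array([-3.14023022e+00, -1.93221414e-04,  3.37814592e-01]), 'contact_force': array([-0.19765223, -0.42687624, -0.23113476]), 'torque': array([-0.01186094, -0.01115872, -0.01223834]), 'grip_force': 0.0, 'opening': 0.0914305945110405} -0.0188
```

View pics/top0.png

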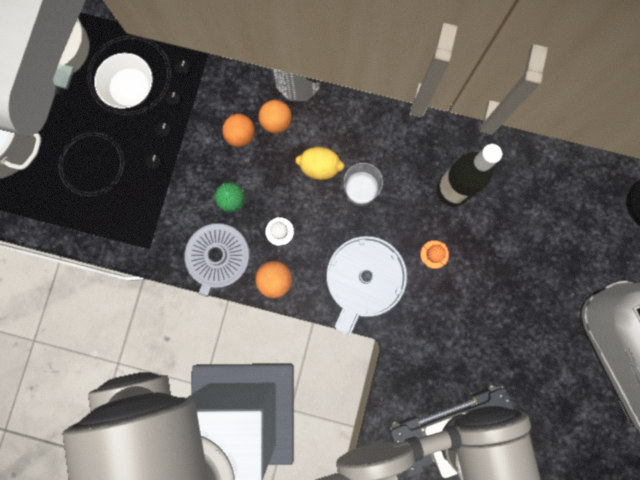

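View pics/scene0.png

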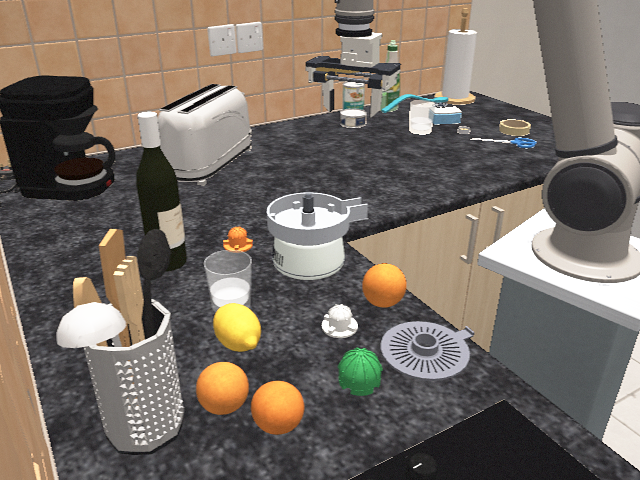

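The top view shows the strainer with its collar at about (216,255) and its tab towards (205,290). The small cone is at (280,231), the green cone at (229,196), and the press rim centre near (367,276) with the spout tip at (345,328). The orange look-alike is at (435,254).

Run:
```python
from h import *
im,p=shot('top')
im=im.astype(int); hsv=cv2.cvtColor(im.astype(np.uint8),cv2.COLOR_RGB2HSV)
def blob(m,c,r):
    mm=np.zeros(m.shape,np.uint8); cv2.circle(mm,c,r,1,-1); mm=(mm&m.astype(np.uint8))
    n,l,s,ce=cv2.connectedComponentsWithStats(mm); k=1+np.argmax(s[1:,4])
    cnt=cv2.findContours((l==k).astype(np.uint8),0,1)[0][0]
    return cnt,ce[k],s[k]
def show(n,u,v,z): 
    X=ray(p,u,v,z); print(n,np.round([u,v],1),np.round(X,4),'reach',round(np.hypot(*X[:2]),3)); return X
V=hsv[:,:,2];S=hsv[:,:,1]
light=(V>85)&(S<75)
# press rim
cnt,c,s=blob(light,(367,276),75); 
w=np.array([ray(p,*q[0],.12)[:2] for q in cnt])
c0=ray(p,367,272,.12)[:2]
for _ in range(6):
    d=np.hypot(*(w-c0).T); k=abs(d-np.median(d))<.005
    A=np.c_[2*w[k],np.ones(k.sum())]; b=(w[k]**2).sum(1); x=np.linalg.lstsq(A,b,rcond=None)[0]; c0=x[:2]
print('rim',c0,'R',np.sqrt(x[2]+c0@c0))
d=w-c0; far=d[np.hypot(*d.T)>.095]; print('spout pts',len(far),far.mean(0),np.degrees(np.arctan2(*far.mean(0)[::-1])), np.hypot(*d.T).max())
cnt,c,s=blob(V<60,(367,276),9); show('spindle',*c,.152)
# strainer
cnt,c,s=blob(light,(216,258),45)
w=np.array([ray(p,*q[0],.004)[:2] for q in cnt]); c0=ray(p,216,255,.004)[:2]
for _ in range(6):
    d=np.hypot(*(w-c0).T); k=abs(d-np.median(d))<.005
    A=np.c_[2*w[k],np.ones(k.sum())]; b=(w[k]**2).sum(1); x=np.linalg.lstsq(A,b,rcond=None)[0]; c0=x[:2]
print('strainer',c0,'R',np.sqrt(x[2]+c0@c0))
d=w-c0; far=d[np.hypot(*d.T)>.08]; print('tab',len(far),np.degrees(np.arctan2(*far.mean(0)[::-1])), np.hypot(*d.T).max())
cnt,c,s=blob(V<60,(216,254),8); show('strhole',*c,.02)
cnt,c,s=blob(light,(280,231),20); (u,v),r=cv2.minEnclosingCircle(cnt); show('small',u,v,.004); print(r)
g=(hsv[:,:,0]>45)&(hsv[:,:,0]<85)&(S>100); cnt,c,s=blob(g,(229,196),25);(u,v),r=cv2.minEnclosingCircle(cnt); show('green',u,v,.025); print(r)
for n,u,v,z in(('orange',274,280,.038),('glass',363,180,.05),('fake',435,254,.004)): show(n,u,v,z)
cv2.imwrite('pics/crop.png',cv2.resize(im[170:340,175:415,::-1].astype(np.uint8),(800,566),interpolation=cv2.INTER_CUBIC))
```

```text
rim [ 0.42198033 -0.38299475] R 0.08499743304307193
spout pts 180 [-0.11148414  0.03766298] 161.3333522430925 0.1465283966686613Traceback (most recent call last):
  File "<stdin>", line 22, in <module>
  File "<stdin>", line 6, in blob
    return _wrapfunc(a, 'argmax', axis=axis, out=out, **kwds)
    return bound(*args, **kwds)
ValueError: attempt to get argmax of an empty sequence
```

```bash
cat >> h.py <<'E'
def blob(m,c,r):
    mm=np.zeros(m.shape,np.uint8); cv2.circle(mm,(int(c[0]),int(c[1])),r,1,-1); mm=(mm&m.astype(np.uint8))
    n,l,s,ce=cv2.connectedComponentsWithStats(mm)
    if n<2: return None,None,None
    k=1+np.argmax(s[1:,4])
    cnt=cv2.findContours((l==k).astype(np.uint8),0,1)[0][0]
    return cnt,ce[k],s[k]
def show(p,n,u,v,z):
    X=ray(p,u,v,z); print(n,np.round([u,v],1),np.round(X,4),'reach',round(np.hypot(*X[:2]),3)); return X
def circ(p,cnt,z,c0,R,tol=.006):
    w=np.array([ray(p,*q[0],z)[:2] for q in cnt])
    for _ in range(8):
        d=np.hypot(*(w-c0).T); k=abs(d-R)<tol
        A=np.c_[2*w[k],np.ones(k.sum())]; x=np.linalg.lstsq(A,(w[k]**2).sum(1),rcond=None)[0]; c0=x[:2]
    return c0,np.sqrt(x[2]+c0@c0),w,k.sum()
E
python3 - <<'E'
from h import *
im,p=shot('top')
hsv=cv2.cvtColor(im,cv2.COLOR_RGB2HSV); V=hsv[:,:,2];S=hsv[:,:,1].astype(int)
light=(V>110)&(S<60)
cnt,c,s=blob(light,(367,280),55); c0,R,w,n=circ(p,cnt,.12,ray(p,367,276,.12)[:2],.077); print('rim',c0,R,n)
for a in((345,328),(338,327),(352,331)): d=ray(p,*a,.12)[:2]-c0; print('spout',d,np.degrees(np.arctan2(d[1],d[0])),np.hypot(*d))
print('V spindle',V[268:285,358:376].tolist())
cnt,c,s=blob(light,(216,258),45); c0,R,w,n=circ(p,cnt,.004,ray(p,216,257,.004)[:2],.07); print('strainer',c0,R,n)
d=w-c0; far=d[np.hypot(*d.T)>.08]; print('tab',len(far),np.degrees(np.arctan2(*far.mean(0)[::-1])), np.hypot(*d.T).max())
show(p,'strhole',216,255,.02)
cnt,c,s=blob(light,(280,231),20); (u,v),r=cv2.minEnclosingCircle(cnt); show(p,'small',u,v,.004); print(r)
g=(hsv[:,:,0]>45)&(hsv[:,:,0]<85)&(S>100); cnt,c,s=blob(g,(229,196),25);(u,v),r=cv2.minEnclosingCircle(cnt); show(p,'green',u,v,.025); print(r)
for n,u,v,z in(('orange',274,280,.038),('glass',363,180,.05),('fake',435,254,.004)): show(p,n,u,v,z)
cv2.imwrite('pics/crop.png',cv2.resize(im[170:340,175:415,::-1],(800,566),interpolation=cv2.INTER_CUBIC))
E
```

```text
rim [ 0.42576961 -0.37867712] 0.07904831858404553 214
spout [-0.10069205  0.04302469] 156.86347371783242 0.10949891670240754
spout [-0.09867965  0.05653745] 150.1899086139002 0.11372843395097294
spout [-0.10651314  0.0295776 ] 164.4805752414832 0.110543579019457
V spindle [[243, 243, 243, 243, 244, 244, 242, 242, 242, 239, 240, 241, 242, 242, 244, 243, 243, 242], [243, 243, 243, 243, 241, 238, 230, 230, 227, 225, 229, 237, 241, 241, 241, 244, 244, 244], [243, 243, 241, 234, 226, 220, 193, 176, 169, 169, 181, 213, 230, 240, 241, 241, 241, 243], [243, 239, 231, 216, 195, 165, 134, 120, 116, 116, 127, 149, 185, 224, 236, 241, 241, 241], [241, 227, 215, 205, 164, 123, 111, 108, 100, 107, 111, 115, 137, 179, 218, 237, 243, 242], [239, 210, 186, 166, 122, 107, 106, 106, 113, 121, 120, 112, 107, 146, 211, 237, 241, 243], [237, 194, 180, 145, 103, 90, 96, 109, 123, 128, 128, 120, 106, 124, 198, 233, 241, 242], [228, 181, 176, 139, 102, 88, 99, 111, 124, 129, 127, 121, 112, 126, 183, 232, 240, 241], [220, 179, 183, 141, 103, 94, 109, 112, 119, 123, 125, 118, 112, 135, 191, 233, 241, 242], [22
[... 503 characters left out ...]
, 194, 193, 216, 238, 241, 243, 243, 243], [244, 242, 241, 235, 224, 208, 190, 193, 195, 201, 219, 231, 238, 241, 243, 242, 243, 242], [244, 245, 244, 242, 239, 236, 233, 232, 232, 233, 238, 241, 243, 244, 244, 244, 243, 242]]
strainer [ 0.48027845 -0.06159269] 0.07017778330959157 177
tab 88 168.30680018569052 0.1038159834192369
strhole [216 255] [ 0.4787 -0.0639  0.02  ] reach 0.483
small [279.4 231.1] [ 0.5317 -0.1988  0.004 ] reach 0.568
14.723895072937012
green [229. 197.] [ 0.6045 -0.0909  0.025 ] reach 0.611
15.264476776123047
orange [274 280] [ 0.4231 -0.1905  0.038 ] reach 0.464
glass [363 180] [ 0.6337 -0.3805  0.05  ] reach 0.739
fake [435 254] [ 0.4785 -0.5373  0.004 ] reach 0.719
```

View pics/crop.png

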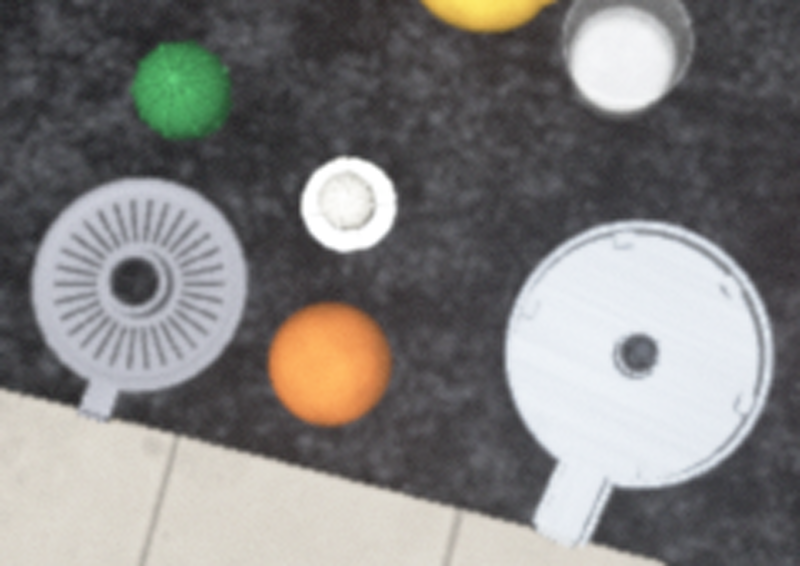

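The crop shows the spout end with corners at about (535,530) and (583,545), which puts the spout direction near 156° in world. The tab end is at about (96,413). The press rim radius (79 mm) and strainer radius (70 mm) match the given sizes, so I'll move above the strainer.

Request:
step_arm --increments '[{"delta_pos": [4.4,-3.1,0],"dr": [0,0,0],"fingers": -1},{"delta_pos": [8.8,-6.2,0],"dr": [0,0,0],"fingers": -1},{"delta_pos": [13.2,-9.3,0],"dr": [0,0,0],"fingers": -1},{"delta_pos": [17.6,-12.4,0],"dr": [0,0,0],"fingers": -1},{"delta_pos": [22,-15.5,0],"dr": [0,0,0],"fingers": -1}]'

```text
time: 0.82
tool_pos: [0.3309, -0.2747, 0.2267]
tool_rot: [3.141, -0.0, 0.337]
contact_force: [0.1, -0.5, 0.3]
opening: 0.0916
grip_force: 0.0
```

Request:
step_arm --increments '[{"delta_pos": [4.3,-3.1,0],"dr": [0,0,-9],"fingers": -1},{"delta_pos": [8.6,-6.2,0],"dr": [0,0,-18],"fingers": -1},{"delta_pos": [12.9,-9.3,0],"dr": [0,0,-27],"fingers": -1},{"delta_pos": [17.2,-12.4,0],"dr": [0,0,-36],"fingers": -1},{"delta_pos": [21.2,-15.2,0],"dr": [0,0,-45],"fingers": -1}]'

```text
time: 1.45
tool_pos: [0.4806, -0.0608, 0.2267]
tool_rot: [3.141, 0.0, 1.129]
contact_force: [-0.0, -0.9, -0.2]
opening: 0.0919
grip_force: 0.0
```

Run:
```python
from h import *
im,p=shot('wrist','w1.png'); s=robot.observe(); print(s['tool_pos'],s['tool_rot'],s['qpos'],s['time']); print(np.round(p['T'],3).tolist(),p['K'][0][0])
print('tab top', ray(shot('top')[1],203.8,293.9,.004))
for n,X in(('strainer',(.4803,-.0616,.004)),('small',(.5317,-.1988,.004)),('green',(.6045,-.0909,.025))): print(n,proj(p,X))
```

```text
[ 0.48308163 -0.05684742  0.22664579] [ 3.14068667 -0.00334176  1.13738719] [-0.27695114  0.27041954  1.62741874  0.00333823  1.24234044  0.15538489] 1.5
[[0.904, -0.408, -0.126, 0.515], [-0.427, -0.864, -0.265, 0.01], [-0.001, 0.294, -0.956, 0.385], [0.0, 0.0, 0.0, 1.0]] 376.67054892149747
tab top [ 0.39624205 -0.03596781  0.004     ]
strainer [321.52816353 204.2336305 ]
small [416.40663627 294.81533617]
green [452.29583461 181.43080849]
```

View pics/w1.png

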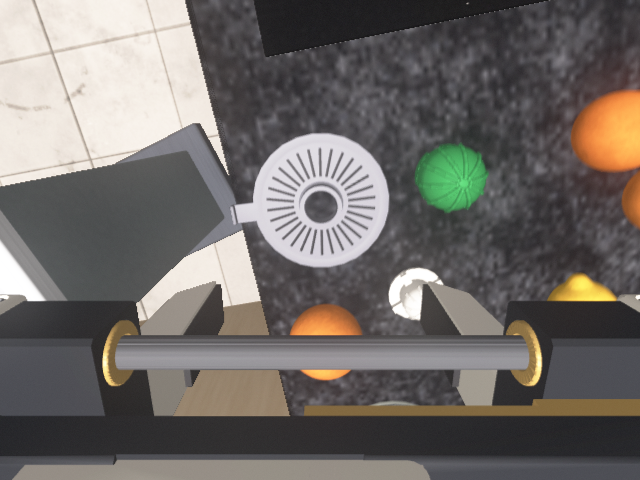

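The wrist view shows the strainer disc centred at about (321,200), its collar hole at (321,206) and its tab end at about (234,213). The green cone's tip is at (463,183).

Run:
```python
from h import *
im,p=shot('wrist'); s=robot.observe(); print(s['tool_pos'],s['tool_rot'])
hsv=cv2.cvtColor(im,cv2.COLOR_RGB2HSV); V=hsv[:,:,2];S=hsv[:,:,1].astype(int)
light=(V>125)&(S<60)
cnt,c,st=blob(light,(321,200),80); c0,R,w,n=circ(p,cnt,.004,ray(p,321,200,.004)[:2],.07); print('strainer',c0,R,n)
cnt,c,st=blob(V<70,(321,205),24); c,R,w,n=circ(p,cnt,.02,ray(p,*c,.02)[:2],.0165,.008); print('collar',c,R,n)
t=ray(p,234,213,.004)[:2]-c0; print('tab',np.hypot(*t),np.degrees(np.arctan2(t[1],t[0])))
im,p=shot('top')
a=ray(p,335.5,329,.12)[:2];b=ray(p,350,333.5,.12)[:2]; m=(a+b)/2-np.array([.42577,-.37868]); print('spout',np.hypot(*m),np.degrees(np.arctan2(m[1],m[0])),np.hypot(*(a-b)))
```

```text
[ 0.48036641 -0.06084611  0.22628043] [-3.14093464e+00  1.37515035e-04  1.12669098e+00]
strainer [ 0.47897953 -0.06113254] 0.06964274000071442 373Traceback (most recent call last):
  File "<stdin>", line 6, in <module>
TypeError: Value after * must be an iterable, not NoneType
```

Request:
step_arm --increments '[{"delta_pos": [0,-0.1,5],"dr": [0,0,0],"fingers": -1},{"delta_pos": [-0.1,-0.1,10],"dr": [0,0,0],"fingers": -1},{"delta_pos": [-0.1,-0.1,15],"dr": [0,0,0],"fingers": -1},{"delta_pos": [-0.1,-0.1,20],"dr": [0,0,0],"fingers": -1},{"delta_pos": [-0.1,-0.1,22],"dr": [0,0,0],"fingers": -1}]'

```text
time: 2.22
tool_pos: [0.4762, -0.0638, 0.0042]
tool_rot: [-3.137, 0.001, 1.12]
contact_force: [-2.7, 2.1, 15.1]
opening: 0.0921
grip_force: 9.7
```

Request:
step_arm --increments '[{"delta_pos": [0,0,0],"dr": [0,0,0],"fingers": 1},{"delta_pos": [0,0,0],"dr": [0,0,0],"fingers": 1},{"delta_pos": [0,0,0],"dr": [0,0,0],"fingers": 1},{"delta_pos": [0,0,0],"dr": [0,0,0],"fingers": 1},{"delta_pos": [0,0,0],"dr": [0,0,0],"fingers": 1}]' --newtons 20

```text
time: 2.85
tool_pos: [0.4785, -0.063, 0.0068]
tool_rot: [3.141, 0.0, 1.123]
contact_force: [-0.2, -0.4, 0.2]
opening: 0.0462
grip_force: 0.0
```

Run:
```python
from h import *
im,p=shot('top')
c0=np.array([.479,-.0611])
a=ray(p,335.5,329,.12)[:2];b=ray(p,350,333.5,.12)[:2]; m=(a+b)/2-np.array([.42577,-.37868]); print('spout',np.hypot(*m),np.degrees(np.arctan2(m[1],m[0])),np.hypot(*(a-b)))
t=ray(p,203.8,293.9,.004)[:2]-c0; print('tab from top',np.hypot(*t),np.degrees(np.arctan2(t[1],t[0])))
```

```text
spout 0.11691747392134422 156.04762964255562 0.02925439860591056
tab from top 0.08648991401810503 163.10735280582438
```

Request:
step_arm --increments '[{"delta_pos": [0,0,0],"dr": [0,0,0],"fingers": 1},{"delta_pos": [0,0,0],"dr": [0,0,0],"fingers": 1},{"delta_pos": [0,0,-2],"dr": [0,0,0],"fingers": 1},{"delta_pos": [0,0,-5],"dr": [0,0,0],"fingers": 1},{"delta_pos": [0,0,-8],"dr": [0,0,0],"fingers": 1}]'

```text
time: 3.52
tool_pos: [0.4782, -0.0629, 0.0872]
tool_rot: [-3.141, 0.0, 1.123]
contact_force: [0.6, -0.0, -0.9]
opening: 0.0411
grip_force: 20.0
```

Request:
step_arm --increments '[{"delta_pos": [0,0,-4],"dr": [0,0,0],"fingers": 1},{"delta_pos": [0,0,-8],"dr": [0,0,0],"fingers": 1},{"delta_pos": [0,0,-12],"dr": [0,0,0],"fingers": 1},{"delta_pos": [0,0,-14],"dr": [0,0,0],"fingers": 1},{"delta_pos": [0,0,-14],"dr": [0,0,0],"fingers": 1}]'

```text
time: 4.15
tool_pos: [0.4791, -0.0631, 0.2278]
tool_rot: [3.139, -0.0, 1.123]
contact_force: [-1.0, -0.1, -1.0]
opening: 0.041
grip_force: 20.0
```

Run:
```python
from h import *
s=robot.observe();im,p=shot('wrist','w2.png');  print(s['tool_pos'],s['tool_rot'],s['opening'],s['grip_force'],s['qpos'])
np.savez('w2.npz',im=im,K=p['K'],T=p['T'])
```

```text
[ 0.47911341 -0.06310796  0.22776591] [ 3.13861658e+00 -3.94305190e-04  1.12330803e+00] 0.04100420964353452 19.99990690033883 [-2.89673833e-01  2.63031619e-01  1.63441518e+00 -8.27724546e-05
  1.24114480e+00  1.57841729e-01]
```

View pics/w2.png

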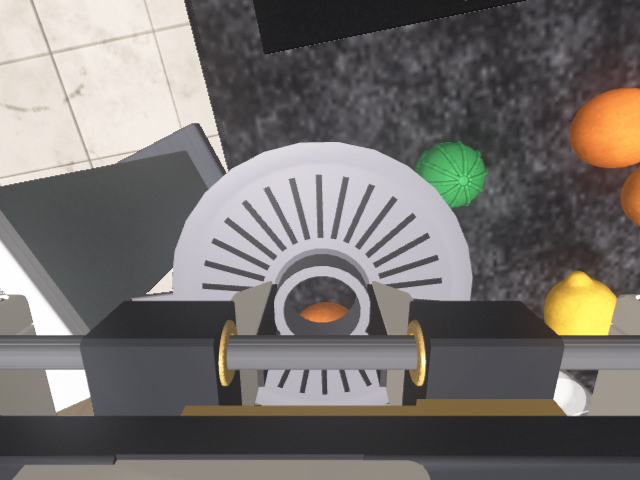

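The strainer is held by its collar at (322,310) in the wrist view, with the tab partly hidden by the left finger. I'll measure where it sits in the hand and its tab angle.

Run:
```python
from h import *
d=np.load('w2.npz'); p=dict(K=d['K'],T=d['T']); im=d['im']
hsv=cv2.cvtColor(im,cv2.COLOR_RGB2HSV); V=hsv[:,:,2].astype(int);S=hsv[:,:,1].astype(int)
tcp=np.array([.4791,-.0631])
# disc top edge: per column, first light pixel from above on rows>135
pts=[]
for u in range(215,410,5):
    col=np.where((V[120:300,u]>135)&(S[120:300,u]<45))[0]
    # contiguous run start nearest disc
    if len(col): pts.append((u,120+col[0]))
pts=np.array(pts)[:,None,:]
c0,R,w,n=circ(p,pts,.225,tcp,.07,.01); print('disc',c0,R,n,'off',c0-tcp)
e=proj(p,(*tcp,.241)); print('TCP at collar top projects',e)
p1=dict(K=[[376.67,0,d['K'][0,2]],[0,376.67,d['K'][1,2]],[0,0,1]],T=np.array([[0.904,-0.408,-0.126,0.515],[-0.427,-0.864,-0.265,0.01],[-0.001,0.294,-0.956,0.385],[0,0,0,1]]))
a=ray(p1,321,199,.004);b=ray(p1,234,213.5,.004); t=(b-a)[:2]; print('tab w1',np.hypot(*t),np.degrees(np.arctan2(t[1],t[0])))
im,p=shot('top'); c=proj(p,(*tcp,.224)); print('top px',c)
imc=im[int(c[1])-75:int(c[1])+75,int(c[0])-100:int(c[0])+100]; print(int(c[1])-75,int(c[0])-100)
cv2.imwrite('pics/t2.png',cv2.resize(imc[:,:,::-1],(800,600),interpolation=cv2.INTER_CUBIC))
```

```text
disc [ 0.4790174  -0.06286213] 0.07145471746669524 37 off [-8.26018708e-05  2.37870472e-04]
TCP at collar top projects [320.64473135 315.64330228]
tab w1 0.0914911630662961 164.31117122691438
top px [193.58988372 243.84730193]
168 93
```

View pics/t2.png

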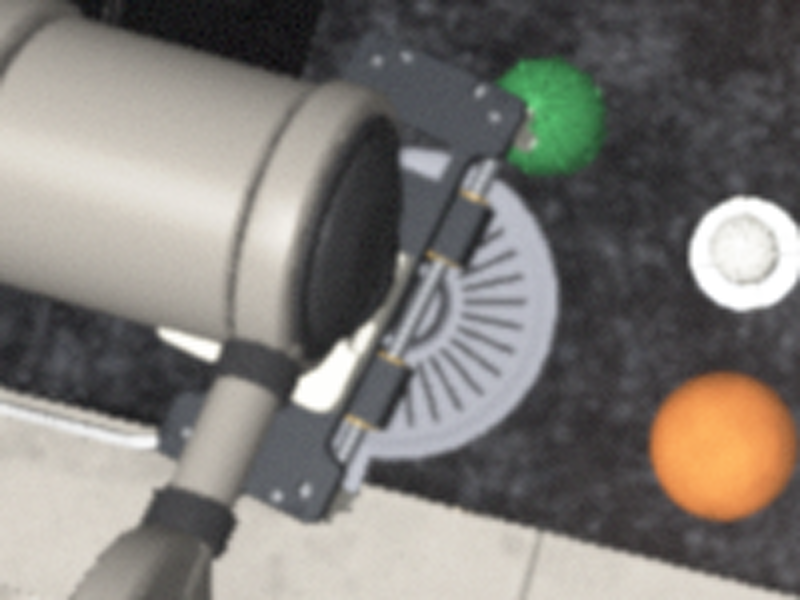

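The top view shows the strainer in the hand, with its visible half centred on the tool and its tab partly covered by the gripper at about (350,480). The tab is at 164.3° and the spout at 156°, so I need to turn it +8.2° about the tool's z axis. I'll carry it over the press.

Request:
step_arm --increments '[{"delta_pos": [-4,1.2,0],"dr": [0,0,1],"fingers": 1},{"delta_pos": [-9,2.6,0],"dr": [0,0,2.5],"fingers": 1},{"delta_pos": [-14,4,0],"dr": [0,0,4],"fingers": 1},{"delta_pos": [-19,5.5,0],"dr": [0,0,6],"fingers": 1},{"delta_pos": [-24,6.9,0],"dr": [0,0,8.2],"fingers": 1}]'

```text
time: 4.88
tool_pos: [0.4359, -0.3104, 0.2249]
tool_rot: [-3.139, -0.001, 0.979]
contact_force: [0.7, -0.4, -0.3]
opening: 0.0413
grip_force: 20.0
```

```bash
cat > st.py <<'E'
from h import *
import sys
def st(): 
    s=robot.observe(); return s
def rel(x,y,z=None):
    "cm in tool axes to reach world x,y"
    s=robot.observe(); yw=s['tool_rot'][2]; d=np.array([x,y])-s['tool_pos'][:2]
    print('t',round(s['time'],2),'pos',np.round(s['tool_pos'],4),'yaw',round(np.degrees(yw),2),'rp',np.round(np.degrees(s['tool_rot'][:2]),2),'F',np.round(s['contact_force'],1),'M',np.round(s['torque'],2),'open',round(s['opening'],4))
    print('cm x',round(100*(np.cos(yw)*d[0]+np.sin(yw)*d[1]),2),'y',round(100*(np.sin(yw)*d[0]-np.cos(yw)*d[1]),2))
    return s
E
python3 -c "
from st import *
rel(.4258,-.3787)"
```

```text
t 4.88 pos [ 0.4359 -0.3104  0.2249] yaw 56.08 rp [-1.7983e+02 -3.0000e-02] F [ 0.7 -0.4 -0.3] M [-0.06 -0.13  0.01] open 0.0413
cm x -6.23 y 2.98
```

Request:
step_arm --increments '[{"delta_pos": [-3,1.4,0],"dr": [0,0,0],"fingers": 1},{"delta_pos": [-6,2.7,0],"dr": [0,0,0],"fingers": 1},{"delta_pos": [-6.4,2.9,0],"dr": [0,0,0],"fingers": 1},{"delta_pos": [-6.4,2.9,0],"dr": [0,0,0],"fingers": 1},{"delta_pos": [-6.4,2.9,0],"dr": [0,0,0],"fingers": 1}]'

```text
time: 5.5
tool_pos: [0.4255, -0.3773, 0.2263]
tool_rot: [-3.141, -0.001, 0.981]
contact_force: [-0.1, 0.2, -0.7]
opening: 0.0408
grip_force: 20.0
```

```bash
python3 -c "
from st import *
rel(.4258,-.3787)
im,p=shot('wrist','w3.png'); np.savez('w3.npz',im=im,K=p['K'],T=p['T'])
print('spindle top exp',proj(p,(.4258,-.3787,.152)))
"
```

```text
t 5.5 pos [ 0.4255 -0.3773  0.2263] yaw 56.22 rp [-1.7994e+02 -3.0000e-02] F [-0.1  0.2 -0.7] M [ 0.03 -0.05  0.01] open 0.0408
cm x -0.1 y 0.1
spindle top exp [322.68420689 251.43891492]
```

View pics/w3.png

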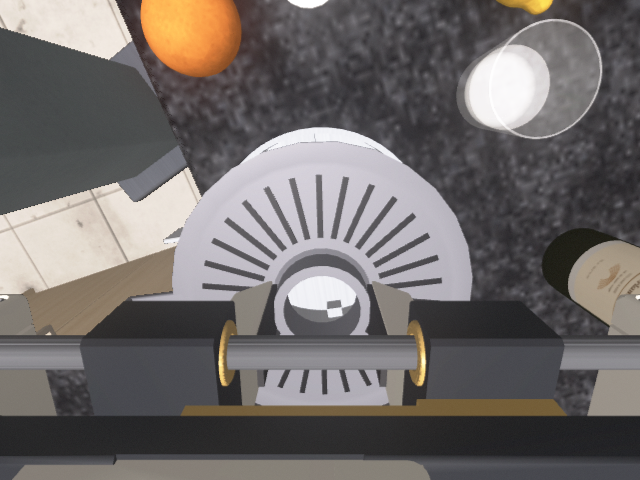

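The disc is at (322,300), and the press rim arc peeks out above it between about (240,165) and (407,165), with its apex at (322,127). That is laterally centred.

```bash
python3 -c "
from st import *
t=viewer.camera_params('top'); print(ray(t,367,275,.152),ray(t,366.3,275.7,.147), proj(t,(.4258,-.3787,.152)))
d=np.load('w3.npz'); p=dict(K=d['K'],T=d['T']); im=d['im']
hsv=cv2.cvtColor(im,cv2.COLOR_RGB2HSV); V=hsv[:,:,2].astype(int);S=hsv[:,:,1].astype(int)
pts=[]
for u in range(262,386,4):
    r=np.where((V[100:170,u]>170)&(S[100:170,u]<40))[0]
    if len(r): pts.append((u,100+r[0]))
w=np.array([ray(p,*q,.12)[:2] for q in pts]); print(pts[::6])
from scipy.optimize import least_squares
s=least_squares(lambda c:np.hypot(*(w-c).T)-.0785,[.4258,-.3787],loss='soft_l1',f_scale=.001); print(s.x,s.cost)
"
```

```text
[ 0.42517056 -0.37772826  0.152     ] [ 0.42414679 -0.37673685  0.147     ] [367.50488673 274.66446476]
[(262, np.int64(145)), (286, np.int64(133)), (310, np.int64(128)), (334, np.int64(128)), (358, np.int64(134)), (382, np.int64(146))]
[ 0.42423355 -0.37914324] 5.506582277084447e-07
```

Request:
step_arm --increments '[{"delta_pos": [0,0,3],"dr": [0,0,0],"fingers": 1},{"delta_pos": [0,0,6],"dr": [0,0,0],"fingers": 1},{"delta_pos": [0,0,8],"dr": [0,0,0],"fingers": 1},{"delta_pos": [0,0,9],"dr": [0,0,0],"fingers": 1},{"delta_pos": [0,0,9.3],"dr": [0,0,0],"fingers": 1}]'

```text
time: 6.18
tool_pos: [0.4255, -0.3782, 0.1337]
tool_rot: [-3.142, 0.0, 0.981]
contact_force: [0.4, 0.8, -1.2]
opening: 0.0408
grip_force: 20.0
```

Request:
step_arm --increments '[{"delta_pos": [0,0,0.4],"dr": [0,0,0],"fingers": 1},{"delta_pos": [0,0,0.8],"dr": [0,0,0],"fingers": 1},{"delta_pos": [0,0,1.2],"dr": [0,0,0],"fingers": 1},{"delta_pos": [0,0,1.2],"dr": [0,0,0],"fingers": 1},{"delta_pos": [0,0,1.2],"dr": [0,0,0],"fingers": 1}]'

```text
time: 6.8
tool_pos: [0.4258, -0.3791, 0.1225]
tool_rot: [3.139, 0.001, 0.98]
contact_force: [1.5, -1.4, 4.1]
opening: 0.0407
grip_force: 20.2
```

Request:
step_arm --increments '[{"delta_pos": [0,0,0.1],"dr": [0,0,0],"fingers": 1},{"delta_pos": [0,0,0.2],"dr": [0,0,0],"fingers": 1},{"delta_pos": [0,0,0.3],"dr": [0,0,0],"fingers": 1},{"delta_pos": [0,0,0.3],"dr": [0,0,0],"fingers": 1},{"delta_pos": [0,0,0.3],"dr": [0,0,0],"fingers": 1}]'

```text
time: 7.42
tool_pos: [0.4259, -0.3792, 0.1199]
tool_rot: [3.139, 0.001, 0.98]
contact_force: [2.6, -0.9, 7.9]
opening: 0.041
grip_force: 23.0
```

```bash
python3 -c "
from st import *
rel(.4250,-.378)
im,p=shot('wrist','w4.png')"
```

```text
t 7.42 pos [ 0.4259 -0.3792  0.1199] yaw 56.15 rp [1.7985e+02 4.0000e-02] F [ 2.6 -0.9  7.9] M [ 0.15  0.15 -0.05] open 0.041
cm x 0.05 y -0.14
```

View pics/w4.png

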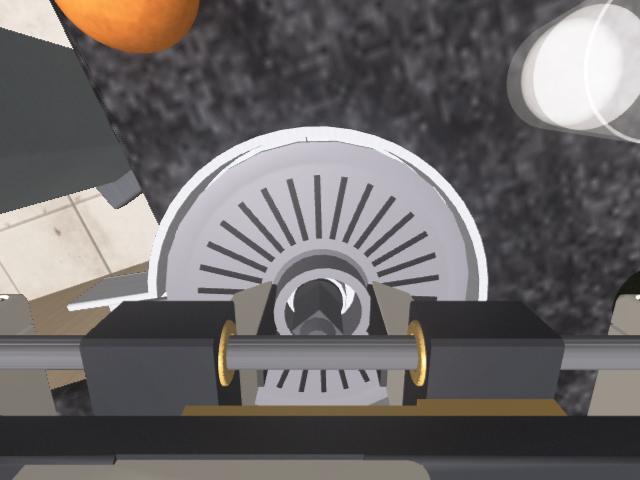

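The disc sits too far left in the bowl: the gap is about 5 px on the left against 10 px on the right. The force agrees, so I'll shift +y by 1.5 mm and go on.

Request:
step_arm --increments '[{"delta_pos": [0,0.1,-0.1],"dr": [0,0,0],"fingers": 1},{"delta_pos": [0,0.15,-0.1],"dr": [0,0,0],"fingers": 1},{"delta_pos": [0,0.15,0.2],"dr": [0,0,0],"fingers": 1},{"delta_pos": [0,0.15,0.4],"dr": [0,0,0],"fingers": 1},{"delta_pos": [0,0.15,0.4],"dr": [0,0,0],"fingers": 1}]'

```text
time: 8.1
tool_pos: [0.4264, -0.3796, 0.1148]
tool_rot: [3.141, 0.001, 0.98]
contact_force: [-1.2, -0.4, 3.2]
opening: 0.0409
grip_force: 19.7
```

```bash
python3 -c "
from st import *
rel(.4250,-.378)"
```

```text
t 8.1 pos [ 0.4264 -0.3796  0.1148] yaw 56.18 rp [1.7999e+02 4.0000e-02] F [-1.2 -0.4  3.2] M [-0.26 -0.1   0.18] open 0.0409
cm x 0.05 y -0.2
```

Request:
step_arm --increments '[{"delta_pos": [0,0,0.2],"dr": [0,0,-0.5],"fingers": 1},{"delta_pos": [0,0,0.4],"dr": [0,0,-0.5],"fingers": 1},{"delta_pos": [0,0,0.5],"dr": [0,0,-0.5],"fingers": 1},{"delta_pos": [0,0,0.5],"dr": [0,0,-0.5],"fingers": 1},{"delta_pos": [0,0,0.5],"dr": [0,0,-0.5],"fingers": 1}]'

```text
time: 8.72
tool_pos: [0.4261, -0.3793, 0.1097]
tool_rot: [-3.141, 0.0, 0.989]
contact_force: [-2.5, 0.6, 4.6]
opening: 0.0411
grip_force: 20.0
```

```bash
python3 -c "
from st import *
rel(.4250,-.378)"
```

```text
t 8.72 pos [ 0.4261 -0.3793  0.1097] yaw 56.65 rp [-1.7995e+02  1.0000e-02] F [-2.5  0.6  4.6] M [-0.2   0.28 -0.03] open 0.0411
cm x 0.05 y -0.16
```

Request:
step_arm --increments '[{"delta_pos": [0,0,0],"dr": [0,0,0],"fingers": -0.2},{"delta_pos": [0,0,0],"dr": [0,0,0],"fingers": -0.2},{"delta_pos": [0,0,0],"dr": [0,0,0],"fingers": -0.2},{"delta_pos": [0,0,-2],"dr": [0,0,0],"fingers": -0.2},{"delta_pos": [0,0,-6],"dr": [0,0,0],"fingers": -0.2}]'

```text
time: 9.35
tool_pos: [0.4259, -0.3784, 0.1686]
tool_rot: [-3.137, -0.001, 0.989]
contact_force: [0.5, -0.5, -0.3]
opening: 0.0548
grip_force: 0.0
```

Request:
step_arm --increments '[{"delta_pos": [0,0,-5],"dr": [0,0,0],"fingers": -0.5},{"delta_pos": [4,0,-5],"dr": [0,0,0],"fingers": -0.5},{"delta_pos": [9,0,-5],"dr": [0,0,0],"fingers": -0.5},{"delta_pos": [14,-0.5,-5],"dr": [0,0,0],"fingers": -0.5},{"delta_pos": [19,-1,-5],"dr": [0,0,0],"fingers": -0.5}]'

```text
time: 9.98
tool_pos: [0.5232, -0.2136, 0.2196]
tool_rot: [-3.142, -0.0, 0.989]
contact_force: [-0.1, 0.0, -0.5]
opening: 0.0689
grip_force: 0.0
```

Request:
step_arm --increments '[{"delta_pos": [1.9,0,0],"dr": [0,0,0],"fingers": -0.5},{"delta_pos": [1.9,0,0],"dr": [0,0,0],"fingers": -0.5},{"delta_pos": [1.9,0,0],"dr": [0,0,0],"fingers": -0.5},{"delta_pos": [1.9,0,0],"dr": [0,0,0],"fingers": -0.5},{"delta_pos": [1.9,0,0],"dr": [0,0,0],"fingers": -0.5}]'

```text
time: 10.6
tool_pos: [0.5327, -0.2002, 0.2197]
tool_rot: [3.142, 0.0, 0.987]
contact_force: [-0.5, -0.5, -0.5]
opening: 0.069
grip_force: 0.0
```

```bash
python3 -c "
from st import *
rel(.5317,-.1988)
im,p=shot('wrist','w5.png');np.savez('w5.npz',im=im,K=p['K'],T=p['T'])
it,pt=shot('top','t5.png')
print('small',proj(p,(.5317,-.1988,.004)),'green',proj(p,(.6045,-.0909,.025)))
a=im[100:400,200:440,::-1]; a=cv2.resize(a,(480,600),interpolation=cv2.INTER_CUBIC)
b=cv2.resize(it[225:325,325:405,::-1],(320,400),interpolation=cv2.INTER_CUBIC); b=np.vstack([b,np.zeros((200,320,3),np.uint8)])
cv2.imwrite('pics/c5.png',np.hstack([a,b]))
"
```

```text
t 10.6 pos [ 0.5327 -0.2002  0.2197] yaw 56.57 rp [1.8e+02 1.0e-02] F [-0.5 -0.5 -0.5] M [-0.04 -0.04  0.02] open 0.069
cm x 0.07 y -0.16
small [319.84048805 204.15757044] green [321.06946554  59.60074919]
```

```bash
python3 -c "
from h import *
im=cv2.imread('pics/w5.png'); t=cv2.imread('pics/t5.png')
f=lambda a,w,h:cv2.resize(a,(w,h),interpolation=cv2.INTER_CUBIC)
A=f(im[155:255,265:375],440,400); B=f(im[20:110,270:370],360,324); C=f(t[235:315,325:410],360,276)
A=np.vstack([A,np.zeros((200,440,3),np.uint8)])
cv2.imwrite('pics/m5.png',np.hstack([A,np.vstack([B,C])]))
"
```

```text
(no output)
```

View pics/m5.png

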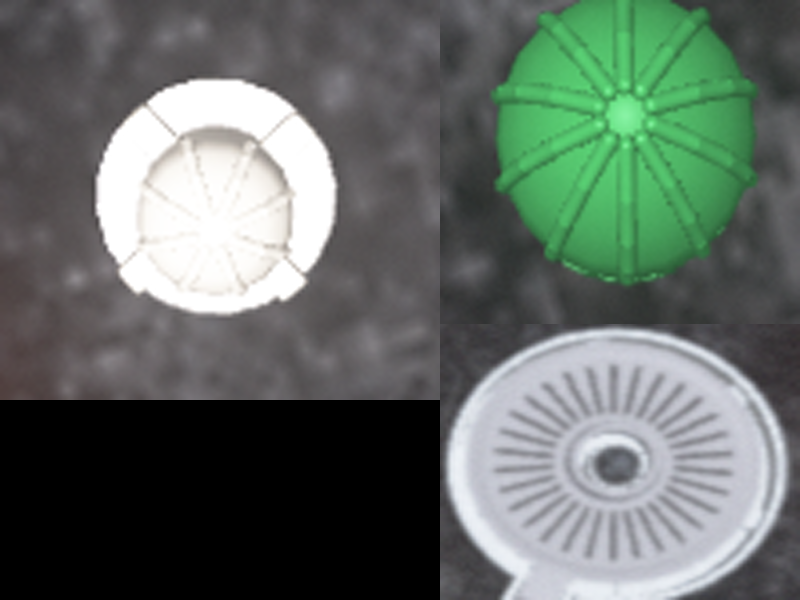

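The small cone's lugs lie on the image diagonals, with the lower-left lug end at about (298,225) and the lower-right at (338.5,227) in the wrist view. The green cone has 10 ribs, and the strainer appears flat in the bowl with its tab in the spout.

```bash
python3 -c "
from st import *
d=np.load('w5.npz'); p=dict(K=d['K'],T=d['T']); im=d['im']
hsv=cv2.cvtColor(im,cv2.COLOR_RGB2HSV); V=hsv[:,:,2].astype(int);S=hsv[:,:,1].astype(int)
cnt,c,s=blob((V>150)&(S<50),(319,204),40); c0,R,w,n=circ(p,cnt,.004,ray(p,319,204,.004)[:2],.03,.003); print('small',c0,R,n)
for u,v in((297.75,225.25),(338.5,227.25)):
    t=ray(p,u,v,.010)[:2]-c0; print(np.hypot(*t),np.degrees(np.arctan2(t[1],t[0])))
g=(hsv[:,:,0]>45)&(hsv[:,:,0]<85)&(S>90); cnt,c,s=blob(g,(321,60),60); print(s); 
tip=ray(p,270+185/3.6,20+117/3.6,.054); print('green tip',tip)
rel(*c0)
"
```

```text
small [ 0.53032148 -0.19847308] 0.030022470156656066 171
0.02895261803953607 -169.86109738969574
0.02989884772010102 -80.86401301987905
[ 284   15   74   84 4624]
green tip [ 0.60522166 -0.09040504  0.054     ]
t 10.7 pos [ 0.5328 -0.1999  0.2197] yaw 56.6 rp [1.8e+02 1.0e-02] F [ 0.3  0.6 -0.5] M [-0.03 -0.08  0.02] open 0.0689
cm x -0.02 y -0.29
```

Request:
step_arm --increments '[{"delta_pos": [0,-0.29,2],"dr": [0,0,9],"fingers": -0.5},{"delta_pos": [0,-0.29,5],"dr": [0,0,18],"fingers": -0.5},{"delta_pos": [0,-0.29,9],"dr": [0,0,27],"fingers": -0.5},{"delta_pos": [0,-0.29,12],"dr": [0,0,36],"fingers": -0.5},{"delta_pos": [0,-0.29,14],"dr": [0,0,36],"fingers": -0.5}]'

```text
time: 11.32
tool_pos: [0.53, -0.1976, 0.0782]
tool_rot: [-3.14, 0.001, 0.359]
contact_force: [0.2, 0.7, -0.3]
opening: 0.0689
grip_force: 0.0
```

Request:
step_arm --increments '[{"delta_pos": [0,0,2],"dr": [0,0,0],"fingers": -0.5},{"delta_pos": [0,0,4],"dr": [0,0,0],"fingers": -0.5},{"delta_pos": [0,0,5.5],"dr": [0,0,0],"fingers": -0.5},{"delta_pos": [0,0,6.2],"dr": [0,0,0],"fingers": -0.5},{"delta_pos": [0,0,6.5],"dr": [0,0,0],"fingers": -0.5}]'

```text
time: 11.95
tool_pos: [0.5308, -0.1978, 0.0146]
tool_rot: [3.141, -0.0, 0.36]
contact_force: [0.4, 0.5, 1.0]
opening: 0.069
grip_force: 0.0
```

Request:
step_arm --increments '[{"delta_pos": [0,0,0],"dr": [0,0,0],"fingers": 1},{"delta_pos": [0,0,0],"dr": [0,0,0],"fingers": 1},{"delta_pos": [0,0,0],"dr": [0,0,0],"fingers": 1},{"delta_pos": [0,0,0],"dr": [0,0,0],"fingers": 1},{"delta_pos": [0,0,0],"dr": [0,0,0],"fingers": 1}]' --newtons 25

```text
time: 12.58
tool_pos: [0.5308, -0.1978, 0.015]
tool_rot: [3.141, -0.0, 0.36]
contact_force: [-0.4, -0.5, 3.0]
opening: 0.0366
grip_force: 25.0
```

```bash
python3 -c "
from st import *
rel(.5303,-.1985)"
```

```text
t 12.57 pos [ 0.5308 -0.1978  0.015 ] yaw 20.65 rp [ 1.7997e+02 -2.0000e-02] F [-0.4 -0.5  3. ] M [0.03 0.05 0.04] open 0.0366
cm x -0.07 y 0.05
```

Request:
step_arm --increments '[{"delta_pos": [0,0,-4],"dr": [0,0,0],"fingers": 1},{"delta_pos": [0,0,-9],"dr": [0,0,0],"fingers": 1},{"delta_pos": [-2,1.6,-14],"dr": [0,0,0],"fingers": 1},{"delta_pos": [-5,4.1,-17],"dr": [0,0,0],"fingers": 1},{"delta_pos": [-9,7.3,-17.5],"dr": [0,0,0],"fingers": 1}]'

```text
time: 13.2
tool_pos: [0.4728, -0.2988, 0.1924]
tool_rot: [3.137, -0.003, 0.362]
contact_force: [0.8, 0.2, -1.4]
opening: 0.0367
grip_force: 25.0
```

Request:
step_arm --increments '[{"delta_pos": [-4,3.2,0],"dr": [0,0,0],"fingers": 1},{"delta_pos": [-6.5,5.3,0],"dr": [0,0,0],"fingers": 1},{"delta_pos": [-7.2,5.9,0],"dr": [0,0,0],"fingers": 1},{"delta_pos": [-7.2,5.9,0],"dr": [0,0,0],"fingers": 1},{"delta_pos": [-7.2,5.9,0],"dr": [0,0,0],"fingers": 1}]'

```text
time: 13.82
tool_pos: [0.4263, -0.3772, 0.1896]
tool_rot: [-3.141, -0.0, 0.362]
contact_force: [0.3, 0.3, -1.2]
opening: 0.0367
grip_force: 25.0
```

```bash
python3 -c "
from st import *
rel(.426,-.3782)
im,p=shot('scene','s6.png'); np.savez('s6.npz',im=im,K=p['K'],T=p['T'])
for z in(.118,.130,.147,.152): print(z,proj(p,(.4255,-.3785,z)))
u,v=proj(p,(.4255,-.3785,.14)).astype(int)
V=im[v-16:v+14,u-16:u+16].mean(2).astype(int)
for r in V: print(' '.join('%3d'%x for x in r))
"
```

```text
t 13.82 pos [ 0.4263 -0.3772  0.1896] yaw 20.73 rp [-1.7997e+02 -1.0000e-02] F [ 0.3  0.3 -1.2] M [-0.02  0.04  0.01] open 0.0367
cm x -0.06 y 0.08
0.118 [307.65990897 209.69775019]
0.13 [307.62307901 203.97990231]
0.147 [307.57021932 195.7734373 ]
0.152 [307.5545174  193.33571481]
215 255 255 255 255 252 134 201 249 229 171 185 171 162 166 165 167 171 173 175 178 181 181 173 158 156 158 156 169 177 213 255
 76 220 255 255 255 255 152 154 173 181 182 179 167 162 162 165 164 165 167 172 174 179 180 206 220 194 159 157 163 175 211 207
 82 128 184 255 255 255 154 154 170 178 179 236 253 239 222 221 222 222 225 245 253 255 255 255 255 255 255 254 198 164 170 188
 59  75 128 150 189 243 242 188 166 238 255 255 255 255 255 255 255 255 255 255 255 255 255 255 255 255 255 255 235 188 176 117
 89  88  84 121 151 155 158 155 176 255 255 255 255 255 255 255 255 255 255 255 255 255 255 255 253 231 176 180 187 159  98  55
 82  76  75  72  86 124 155 166 164 166 157 161 156 195 220 218 218 220 221 193 163 167 171 173 178 183 189 164 106  64  62  53
 66  76  75  68  76  90  88  93 104 129 156 171 1
[... 2322 characters left out ...]
  68  68  74  70  69  70  79 111 172 196 199 160  75  89 170
203 159  72  85 165 199 198 159 102  92  94  79  61  65  64  61  64  63  72  69  72  70  73  74  89 160 200 157  89 122 183 202
183 205 205 163  78 150 200 171 118  92  88  62  57  64  64  64  62  67  70  71  71  60  49 109 137 173 200 167 175 203 164 117
 43  60 129 188 179 127 163 199 174 116 209 182  35  52  56  61  64  62  69  65  55  46  37 156 204 201 172 162 146  81  90 110
212 183 122  65  76  77  90 146 192 185 236 193  39  31  41  47  49  59  61  45  34  87 173 203 174 132 106  62  91 173 208 168
 79  75 133 160 162 128  73  77  95 146 171 192 209 187 166 138 111 111 142 190 212 210 176 131 107  89  91 144 169 118  71  97
```

The scene pixels show the bar centred at about u = 307.8, where 307.6 was expected. The face split puts the bar's angle near 10° (mod 90), and the cone sits at 9.7°, so I'll descend gently.

Request:
step_arm --increments '[{"delta_pos": [-0.06,0.08,1],"dr": [0,0,0],"fingers": 1},{"delta_pos": [-0.06,0.08,2],"dr": [0,0,0],"fingers": 1},{"delta_pos": [-0.06,0.08,2.4],"dr": [0,0,0],"fingers": 1},{"delta_pos": [-0.06,0.08,2.6],"dr": [0,0,0],"fingers": 1},{"delta_pos": [-0.06,0.08,2.7],"dr": [0,0,0],"fingers": 1}]'

```text
time: 14.5
tool_pos: [0.4254, -0.3794, 0.1627]
tool_rot: [3.141, -0.0, 0.36]
contact_force: [-0.3, -0.1, -0.4]
opening: 0.0364
grip_force: 25.0
```

Request:
step_arm --increments '[{"delta_pos": [0,0,0.1],"dr": [0,0,0],"fingers": 1},{"delta_pos": [0,0,0.2],"dr": [0,0,0],"fingers": 1},{"delta_pos": [0,0,0.3],"dr": [0,0,0],"fingers": 1},{"delta_pos": [0,0,0.4],"dr": [0,0,0],"fingers": 1},{"delta_pos": [0,0,0.4],"dr": [0,0,0],"fingers": 1}]'

```text
time: 15.12
tool_pos: [0.4252, -0.379, 0.1585]
tool_rot: [-3.141, 0.0, 0.361]
contact_force: [-0.7, 0.9, -0.3]
opening: 0.037
grip_force: 25.0
```

```bash
python3 -c "
from st import *
rel(.426,-.3782)"
```

```text
t 15.12 pos [ 0.4252 -0.379   0.1585] yaw 20.66 rp [-1.7997e+02  1.0000e-02] F [-0.7  0.9 -0.3] M [ 0.19  0.01 -0.  ] open 0.037
cm x 0.1 y -0.05
```

It has passed the shoulder height with no force, so the socket is entering. I'll continue down.

Request:
step_arm --increments '[{"delta_pos": [0,0,0.2],"dr": [0,0,0],"fingers": 1},{"delta_pos": [0,0,0.4],"dr": [0,0,0],"fingers": 1},{"delta_pos": [0,0,0.6],"dr": [0,0,0],"fingers": 1},{"delta_pos": [0,0,0.8],"dr": [0,0,0],"fingers": 1},{"delta_pos": [0,0,0.8],"dr": [0,0,0],"fingers": 1}]'

```text
time: 15.75
tool_pos: [0.4252, -0.3791, 0.1504]
tool_rot: [-3.141, 0.0, 0.361]
contact_force: [-0.3, 2.2, -1.5]
opening: 0.0365
grip_force: 25.0
```

```bash
python3 -c "
from st import *
rel(.4252,-.379)"
```

```text
t 15.75 pos [ 0.4252 -0.3791  0.1504] yaw 20.66 rp [-1.7996e+02  1.0000e-02] F [-0.3  2.2 -1.5] M [ 0.42  0.04 -0.01] open 0.0365
cm x 0.0 y -0.01
```

Request:
step_arm --increments '[{"delta_pos": [0.02,-0.06,0.2],"dr": [0,0,0],"fingers": 1},{"delta_pos": [0.02,-0.06,0.4],"dr": [0,0,0],"fingers": 1},{"delta_pos": [0.02,-0.06,0.6],"dr": [0,0,0],"fingers": 1},{"delta_pos": [0.02,-0.06,0.7],"dr": [0,0,0],"fingers": 1},{"delta_pos": [0.02,-0.06,0.7],"dr": [0,0,0],"fingers": 1}]'

```text
time: 16.38
tool_pos: [0.4253, -0.3788, 0.1436]
tool_rot: [3.141, 0.0, 0.361]
contact_force: [-0.9, 0.4, -0.8]
opening: 0.0368
grip_force: 25.0
```

Request:
step_arm --increments '[{"delta_pos": [0,0,0.1],"dr": [0,0,0],"fingers": 1},{"delta_pos": [0,0,0.15],"dr": [0,0,0],"fingers": 1},{"delta_pos": [0,0,0.15],"dr": [0,0,0],"fingers": 1},{"delta_pos": [0,0,0.15],"dr": [0,0,0],"fingers": 1},{"delta_pos": [0,0,0.15],"dr": [0,0,0],"fingers": 1}]'

```text
time: 17.0
tool_pos: [0.4254, -0.3787, 0.1423]
tool_rot: [3.141, -0.0, 0.361]
contact_force: [1.2, 0.6, -0.8]
opening: 0.0367
grip_force: 25.0
```

```bash
python3 -c "
from st import *
rel(.4252,-.379)"
```

```text
t 17.0 pos [ 0.4254 -0.3787  0.1423] yaw 20.66 rp [179.98  -0.  ] F [ 1.2  0.6 -0.8] M [ 0.    0.02 -0.01] open 0.0367
cm x -0.03 y 0.02
```

Request:
step_arm --increments '[{"delta_pos": [0,0,0.05],"dr": [0,0,0],"fingers": 1},{"delta_pos": [0,0,0.1],"dr": [0,0,0],"fingers": 1},{"delta_pos": [0,0,0.1],"dr": [0,0,0],"fingers": 1},{"delta_pos": [0,0,0.1],"dr": [0,0,0],"fingers": 1},{"delta_pos": [0,0,0.1],"dr": [0,0,0],"fingers": 1}]'

```text
time: 17.62
tool_pos: [0.4255, -0.3788, 0.1419]
tool_rot: [3.141, -0.0, 0.36]
contact_force: [-0.7, 1.8, 5.7]
opening: 0.0371
grip_force: 25.0
```

Contact came at 0.1419, which puts the underside at 127 mm, so the small cone is home. I'll release it and go to the green cone.

Request:
step_arm --increments '[{"delta_pos": [0,0,-0.1],"dr": [0,0,0],"fingers": -0.5},{"delta_pos": [0,0,-0.1],"dr": [0,0,0],"fingers": -0.5},{"delta_pos": [0,0,-0.1],"dr": [0,0,0],"fingers": -0.5},{"delta_pos": [0,0,-2],"dr": [0,0,0],"fingers": -0.5},{"delta_pos": [0,0,-6],"dr": [0,0,0],"fingers": -1}]'

```text
time: 18.25
tool_pos: [0.4246, -0.3779, 0.2]
tool_rot: [-3.137, 0.002, 0.36]
contact_force: [0.6, 0.1, 0.0]
opening: 0.0747
grip_force: 0.0
```

Request:
step_arm --increments '[{"delta_pos": [0,0,-3],"dr": [0,0,0],"fingers": -1},{"delta_pos": [3.3,-2.5,-3],"dr": [0,0,0],"fingers": -1},{"delta_pos": [8,-6.1,-3],"dr": [0,0,0],"fingers": -1},{"delta_pos": [13,-10,-3],"dr": [0,0,0],"fingers": -1},{"delta_pos": [18,-13.8,-3],"dr": [0,0,0],"fingers": -1}]'

```text
time: 18.88
tool_pos: [0.5452, -0.1855, 0.2312]
tool_rot: [3.141, -0.0, 0.36]
contact_force: [0.8, -0.2, 0.0]
opening: 0.0919
grip_force: 0.0
```

Request:
step_arm --increments '[{"delta_pos": [4,-3,0],"dr": [0,0,0],"fingers": -1},{"delta_pos": [8,-6.1,0],"dr": [0,0,0],"fingers": -1},{"delta_pos": [9,-6.9,0],"dr": [0,0,0],"fingers": -1},{"delta_pos": [9,-6.9,0],"dr": [0,0,0],"fingers": -1},{"delta_pos": [9,-6.9,0],"dr": [0,0,0],"fingers": -1}]'

```text
time: 19.5
tool_pos: [0.6037, -0.0921, 0.2311]
tool_rot: [3.141, 0.001, 0.359]
contact_force: [-0.5, 0.1, 0.6]
opening: 0.0918
grip_force: 0.0
```

```bash
python3 -c "
from st import *
rel(.605,-.0905)
im,p=shot('wrist','w7.png'); np.savez('w7.npz',im=im,K=p['K'],T=p['T'])
hsv=cv2.cvtColor(im,cv2.COLOR_RGB2HSV); S=hsv[:,:,1]
g=(hsv[:,:,0]>45)&(hsv[:,:,0]<85)&(S>90); e=proj(p,(.605,-.0905,.03)); cnt,c,s=blob(g,e,90); print(e,c,s)
c0,R,w,n=circ(p,cnt,.024,ray(p,*e,.024)[:2],.0305,.01); print('c at .024',c0,R,n)
x,y,w,h=s[:4]
cv2.imwrite('pics/g7.png',cv2.resize(im[y-10:y+h+10,x-10:x+w+10,::-1],None,fx=5,fy=5,interpolation=cv2.INTER_CUBIC)); print(x-10,y-10,w+20,h+20)
"
```

```text
t 19.5 pos [ 0.6037 -0.0921  0.2311] yaw 20.58 rp [1.7998e+02 3.0000e-02] F [-0.5  0.1  0.6] M [-0.   -0.   -0.03] open 0.0918
cm x 0.18 y -0.11
[319.97880053 206.27470861] [319.326875 202.8575  ] [ 288  170   64   67 3200]
c at .024 [ 0.60598056 -0.08942405] 0.03131520397850563 192
278 160 84 87
```

Request:
step_arm --increments '[{"delta_pos": [0.24,-0.14,4],"dr": [0,0,0],"fingers": -1},{"delta_pos": [0.24,-0.14,8],"dr": [0,0,0],"fingers": -1},{"delta_pos": [0.24,-0.14,12],"dr": [0,0,0],"fingers": -1},{"delta_pos": [0.24,-0.14,15],"dr": [0,0,0],"fingers": -1},{"delta_pos": [0.24,-0.14,16.5],"dr": [0,0,0],"fingers": -1}]'

```text
time: 20.18
tool_pos: [0.6049, -0.0897, 0.0647]
tool_rot: [-3.14, 0.002, 0.359]
contact_force: [-0.4, 0.0, -0.1]
opening: 0.0919
grip_force: 0.0
```

Request:
step_arm --increments '[{"delta_pos": [0,0,2],"dr": [0,0,0],"fingers": -1},{"delta_pos": [0,0,4],"dr": [0,0,0],"fingers": -1},{"delta_pos": [0,0,5.2],"dr": [0,0,0],"fingers": -1},{"delta_pos": [0,0,5.7],"dr": [0,0,0],"fingers": -1},{"delta_pos": [0,0,5.8],"dr": [0,0,0],"fingers": -1}]'

```text
time: 20.8
tool_pos: [0.6063, -0.0889, 0.0086]
tool_rot: [3.141, -0.001, 0.36]
contact_force: [-0.4, -0.7, 1.2]
opening: 0.0919
grip_force: 0.0
```

Request:
step_arm --increments '[{"delta_pos": [0,0,0],"dr": [0,0,0],"fingers": 1},{"delta_pos": [0,0,0],"dr": [0,0,0],"fingers": 1},{"delta_pos": [0,0,0],"dr": [0,0,0],"fingers": 1},{"delta_pos": [0,0,0],"dr": [0,0,0],"fingers": 1},{"delta_pos": [0,0,0],"dr": [0,0,0],"fingers": 1}]' --newtons 20

```text
time: 21.42
tool_pos: [0.6062, -0.0886, 0.0084]
tool_rot: [3.141, -0.0, 0.36]
contact_force: [-1.1, 0.5, 1.9]
opening: 0.0602
grip_force: 20.0
```

```bash
python3 -c "
from st import *
rel(.6055,-.09)"
```

```text
t 21.43 pos [ 0.6062 -0.0886  0.0084] yaw 20.65 rp [ 1.7998e+02 -2.0000e-02] F [-1.1  0.5  1.9] M [-0.04  0.01 -0.03] open 0.0602
cm x -0.11 y 0.1
```

Request:
step_arm --increments '[{"delta_pos": [0,0,-4],"dr": [0,0,0],"fingers": 1},{"delta_pos": [0,0,-9],"dr": [0,0,0],"fingers": 1},{"delta_pos": [-1,0.8,-14],"dr": [0,0,0],"fingers": 1},{"delta_pos": [-4,3.1,-18],"dr": [0,0,0],"fingers": 1},{"delta_pos": [-8,6.1,-20.7],"dr": [0,0,0],"fingers": 1}]'

```text
time: 22.05
tool_pos: [0.5528, -0.1742, 0.2173]
tool_rot: [3.14, -0.002, 0.363]
contact_force: [0.0, -0.3, -0.2]
opening: 0.0603
grip_force: 20.0
```

Request:
step_arm --increments '[{"delta_pos": [-4,3.1,0],"dr": [0,0,0],"fingers": 1},{"delta_pos": [-8,6.1,0],"dr": [0,0,0],"fingers": 1},{"delta_pos": [-12,9.2,0],"dr": [0,0,0],"fingers": 1},{"delta_pos": [-16,12.2,0],"dr": [0,0,0],"fingers": 1},{"delta_pos": [-18.5,14.2,0],"dr": [0,0,0],"fingers": 1}]'

```text
time: 22.68
tool_pos: [0.4281, -0.3737, 0.215]
tool_rot: [-3.141, 0.0, 0.359]
contact_force: [0.3, 0.8, -0.7]
opening: 0.0599
grip_force: 20.0
```

Request:
step_arm --increments '[{"delta_pos": [-0.6,0.5,0],"dr": [0,0,0],"fingers": 1},{"delta_pos": [-0.6,0.5,0],"dr": [0,0,0],"fingers": 1},{"delta_pos": [-0.6,0.5,0],"dr": [0,0,0],"fingers": 1},{"delta_pos": [-0.6,0.5,0],"dr": [0,0,0],"fingers": 1},{"delta_pos": [-0.6,0.5,0],"dr": [0,0,0],"fingers": 1}]'

```text
time: 23.3
tool_pos: [0.4263, -0.3782, 0.2153]
tool_rot: [3.141, -0.0, 0.362]
contact_force: [-0.4, 0.1, -1.5]
opening: 0.0604
grip_force: 20.0
```

```bash
python3 -c "
from st import *
rel(.4255,-.3788)
im,p=shot('scene','s8.png'); hsv=cv2.cvtColor(im,cv2.COLOR_RGB2HSV)
s=robot.observe()['tool_pos']
g=(hsv[:,:,0]>45)&(hsv[:,:,0]<85)&(hsv[:,:,1]>90); e=proj(p,(s[0],s[1],s[2]+.01)); cnt,c,b=blob(g,e,50); print(e,c,b)
x,y,w,h=b[:4]
low=[int(np.where(g[y:y+h+3,u])[0].max())+y if g[y:y+h+3,u].any() else 0 for u in range(x,x+w)]; print(x,low)
top=[int(np.where(g[y:y+h+3,u])[0].min())+y if g[y:y+h+3,u].any() else 0 for u in range(x,x+w)]; print(top)
print(im[y+h-8:y+h+1,x:x+w,1].tolist())
for a in range(0,360,30): print(a,np.round(proj(p,(s[0]+.0305*np.cos(np.radians(a)),s[1]+.0305*np.sin(np.radians(a)),s[2]-.0084)),1),end=' ')
"
```

```text
t 23.3 pos [ 0.4263 -0.3782  0.2153] yaw 20.72 rp [179.99  -0.  ] F [-0.4  0.1 -1.5] M [-0.02  0.01  0.01] open 0.0604
cm x -0.09 y 0.03
[307.10763332 156.42537264] [305.75458248 155.2311609 ] [289 136  35  38 982]
289 [np.int32(154), np.int32(161), np.int32(168), np.int32(169), np.int32(170), np.int32(170), np.int32(170), np.int32(167), np.int32(167), np.int32(167), np.int32(172), np.int32(172), np.int32(172), np.int32(172), np.int32(172), np.int32(172), np.int32(172), np.int32(172), np.int32(173), np.int32(172), np.int32(173), np.int32(173), np.int32(173), np.int32(172), np.int32(172), np.int32(172), np.int32(172), np.int32(172), np.int32(171), np.int32(166), np.int32(169), np.int32(169), np.int32(169), np.int32(169), np.int32(168)]
[np.int32(153), np.int32(149), np.int32(147), np.int32(145), np.int32(144), np.int32(143), np.int32(143), np.int32(142), np.int32(140), np.int32(140), np.int32(139), np.int32(139), np.int32(138), np.int32(138), np.int32(137), np.int32(137), np.int32(137), np.int32(136), np.int32(137), np.int32(137), np.int32(137), np.int32(137), np.int32(137), np.int32(
[... 1113 characters left out ...]
7, 114, 118, 115, 96, 65, 59, 65, 69, 67, 63], [76, 66, 63, 56, 59, 54, 50, 55, 52, 63, 95, 104, 107, 105, 109, 103, 109, 104, 107, 109, 110, 111, 112, 116, 113, 115, 113, 97, 82, 85, 90, 96, 91, 68, 62], [61, 66, 71, 68, 68, 66, 61, 55, 57, 67, 69, 72, 73, 74, 84, 93, 85, 85, 84, 82, 84, 87, 83, 73, 62, 57, 72, 74, 75, 82, 84, 86, 85, 80, 78], [74, 69, 71, 69, 71, 67, 63, 66, 74, 77, 82, 81, 75, 72, 61, 65, 71, 73, 74, 71, 73, 88, 86, 70, 66, 71, 75, 76, 77, 86, 97, 99, 84, 92, 101]]
0 [295.  170.6] 30 [302.7 172.3] 60 [311.6 172.3] 90 [319.2 170.6] 120 [323.5 167.6] 150 [323.3 164.3] 180 [318.9 161.5] 210 [311.5 159.9] 240 [303.  159.9] 270 [295.5 161.5] 300 [291.  164.4] 330 [290.8 167.7]
```

In the scene pixels the skirt's lower edge has notch edges at u ≈ 298.9 and 317.2, which puts the notches near 3.4° (mod 90). The lugs are at about 9.6°, so I'll turn −6° about tool z while descending to just above the lugs.

Request:
step_arm --increments '[{"delta_pos": [-0.09,0.03,1.5],"dr": [0,0,-2],"fingers": 1},{"delta_pos": [-0.09,0.03,3],"dr": [0,0,-4],"fingers": 1},{"delta_pos": [-0.09,0.03,4.5],"dr": [0,0,-6],"fingers": 1},{"delta_pos": [-0.09,0.03,5.5],"dr": [0,0,-6],"fingers": 1},{"delta_pos": [-0.09,0.03,6.2],"dr": [0,0,-6],"fingers": 1}]'

```text
time: 23.98
tool_pos: [0.425, -0.3794, 0.1523]
tool_rot: [-3.141, 0.0, 0.465]
contact_force: [-0.4, -0.3, -0.9]
opening: 0.0599
grip_force: 20.0
```

Request:
step_arm --increments '[{"delta_pos": [0,0,0.1],"dr": [0,0,0],"fingers": 1},{"delta_pos": [0,0,0.2],"dr": [0,0,0],"fingers": 1},{"delta_pos": [0,0,0.3],"dr": [0,0,0],"fingers": 1},{"delta_pos": [0,0,0.4],"dr": [0,0,0],"fingers": 1},{"delta_pos": [0,0,0.5],"dr": [0,0,0],"fingers": 1}]'

```text
time: 24.6
tool_pos: [0.4251, -0.3795, 0.1483]
tool_rot: [3.141, -0.0, 0.465]
contact_force: [-0.2, -0.2, -0.3]
opening: 0.0606
grip_force: 20.0
```

Request:
step_arm --increments '[{"delta_pos": [0,0,0.1],"dr": [0,0,0],"fingers": 1},{"delta_pos": [0,0,0.15],"dr": [0,0,0],"fingers": 1},{"delta_pos": [0,0,0.15],"dr": [0,0,0],"fingers": 1},{"delta_pos": [0,0,0.15],"dr": [0,0,0],"fingers": 1},{"delta_pos": [0,0,0.15],"dr": [0,0,0],"fingers": 1}]'

```text
time: 25.22
tool_pos: [0.4252, -0.3795, 0.1468]
tool_rot: [3.141, -0.0, 0.465]
contact_force: [0.3, -0.1, 0.8]
opening: 0.0604
grip_force: 20.0
```

```bash
python3 -c "
from st import *
rel(.4255,-.3788)"
```

```text
t 25.23 pos [ 0.4252 -0.3795  0.1468] yaw 26.66 rp [179.98  -0.  ] F [ 0.3 -0.1  0.8] M [ 0.04 -0.   -0.  ] open 0.0604
cm x 0.06 y -0.04
```

Request:
step_arm --increments '[{"delta_pos": [0,0,0.1],"dr": [0,0,0],"fingers": 1},{"delta_pos": [0,0,0.2],"dr": [0,0,0],"fingers": 1},{"delta_pos": [0,0,0.2],"dr": [0,0,0],"fingers": 1},{"delta_pos": [0,0,0.2],"dr": [0,0,0],"fingers": 1},{"delta_pos": [0,0,0.2],"dr": [0,0,0],"fingers": 1}]'

```text
time: 25.85
tool_pos: [0.4251, -0.3794, 0.1446]
tool_rot: [-3.141, 0.0, 0.465]
contact_force: [0.3, 0.6, 1.1]
opening: 0.06
grip_force: 20.0
```

Entered the notches with almost no force, so I'll carry on gently to home (0.1394).

Request:
step_arm --increments '[{"delta_pos": [0,0,0.1],"dr": [0,0,0],"fingers": 1},{"delta_pos": [0,0,0.2],"dr": [0,0,0],"fingers": 1},{"delta_pos": [0,0,0.3],"dr": [0,0,0],"fingers": 1},{"delta_pos": [0,0,0.4],"dr": [0,0,0],"fingers": 1},{"delta_pos": [0,0,0.4],"dr": [0,0,0],"fingers": 1}]'

```text
time: 26.48
tool_pos: [0.4248, -0.3791, 0.1403]
tool_rot: [-3.141, 0.0, 0.465]
contact_force: [-0.4, 0.3, -1.2]
opening: 0.06
grip_force: 20.0
```

Request:
step_arm --increments '[{"delta_pos": [0,0,0.05],"dr": [0,0,0],"fingers": 1},{"delta_pos": [0,0,0.1],"dr": [0,0,0],"fingers": 1},{"delta_pos": [0,0,0.15],"dr": [0,0,0],"fingers": 1},{"delta_pos": [0,0,0.15],"dr": [0,0,0],"fingers": 1},{"delta_pos": [0,0,0.15],"dr": [0,0,0],"fingers": 1}]'

```text
time: 27.1
tool_pos: [0.425, -0.3794, 0.1394]
tool_rot: [-3.142, 0.0, 0.465]
contact_force: [-0.6, 2.6, 3.5]
opening: 0.0602
grip_force: 20.0
```

```bash
python3 -c "
from st import *
rel(.4255,-.3788)"
```

```text
t 27.1 pos [ 0.425  -0.3794  0.1394] yaw 26.65 rp [-1.8e+02  1.0e-02] F [-0.6  2.6  3.5] M [0.27 0.28 0.01] open 0.0602
cm x 0.07 y -0.03
```

It is home at exactly the expected height, with 3.5 N of contact. I'll release, rise, back away and check.

Request:
step_arm --increments '[{"delta_pos": [0,0,0],"dr": [0,0,0],"fingers": -0.8},{"delta_pos": [0,0,0],"dr": [0,0,0],"fingers": -0.8},{"delta_pos": [0,0,0],"dr": [0,0,0],"fingers": -0.8},{"delta_pos": [0,0,-2],"dr": [0,0,0],"fingers": -0.8},{"delta_pos": [0,0,-6],"dr": [0,0,0],"fingers": -0.8}]'

```text
time: 27.72
tool_pos: [0.4244, -0.3787, 0.1983]
tool_rot: [-3.138, 0.001, 0.465]
contact_force: [1.0, -0.5, 0.4]
opening: 0.0828
grip_force: 0.0
```

Request:
step_arm --increments '[{"delta_pos": [0,0,-5],"dr": [0,0,0],"fingers": -0.8},{"delta_pos": [0,0,-8],"dr": [0,0,0],"fingers": -0.8},{"delta_pos": [-4,0,-8],"dr": [0,0,0],"fingers": -0.8},{"delta_pos": [-6,0,-8],"dr": [0,0,0],"fingers": -0.8},{"delta_pos": [-6,0,-8],"dr": [0,0,0],"fingers": -0.8}]'

```text
time: 28.35
tool_pos: [0.3705, -0.4068, 0.2789]
tool_rot: [-3.141, -0.0, 0.463]
contact_force: [0.2, 0.3, -0.4]
opening: 0.0828
grip_force: 0.0
```

```bash
python3 -c "
from st import *
rel(.4255,-.3788)
im,p=shot('scene'); it,pt=shot('top'); iw,pw=shot('wrist')
hsv=cv2.cvtColor(im,cv2.COLOR_RGB2HSV); g=(hsv[:,:,0]>45)&(hsv[:,:,0]<85)&(hsv[:,:,1]>90)
cnt,c,b=blob(g,proj(p,(.425,-.379,.16)),50); print('green box',b,'exp top/bottom',proj(p,(.425,-.379,.185)),proj(p,(.425+.0217,-.379+.0214,.131)))
f=lambda a,w,h:cv2.resize(a[:,:,::-1],(w,h),interpolation=cv2.INTER_CUBIC)
A=f(im[130:280,245:385],420,450);B=f(iw,380,285);C=f(it[230:340,320:416],380,315)
cv2.imwrite('pics/fin.png',np.hstack([np.vstack([A,np.zeros((150,420,3),np.uint8)]),np.vstack([B,C])]))
"
```

```text
t 28.35 pos [ 0.3705 -0.4068  0.2789] yaw 26.51 rp [-1.7996e+02 -1.0000e-02] F [ 0.2  0.3 -0.4] M [-0.03 -0.02 -0.01] open 0.0828
cm x 6.17 y -0.05
green box [290 176  36  35 947] exp top/bottom [307.45005301 176.81195235] [307.46725088 210.61346569]
```

View pics/fin.png

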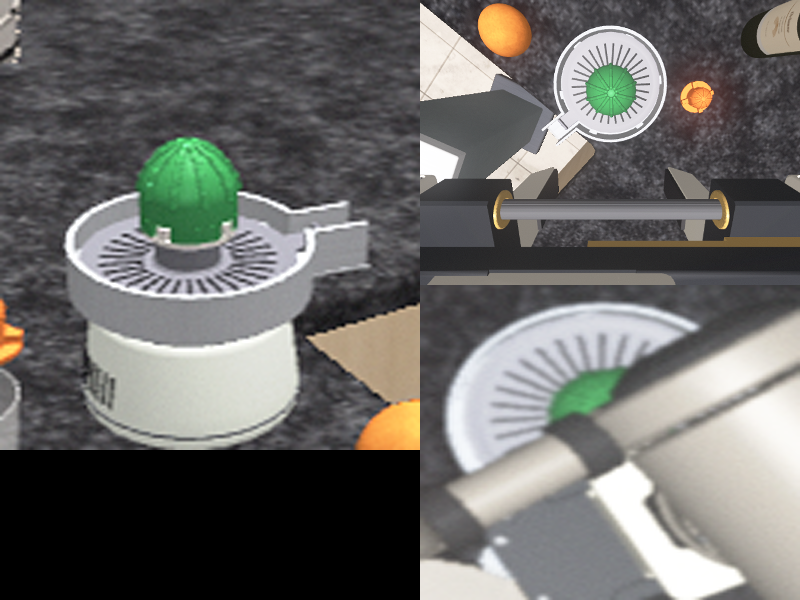

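The scene view shows the green cone upright at (188,190), with white lugs in its notches at (163,235) and (228,228). The strainer lies flat in the bowl with its tab in the spout, and the cone's top and bottom rows match the home height (176/210 against 176.8/210.6 expected).

```bash
python3 -c "
from cell import robot
print(robot.hand_in())"
```

```text
the job is handed in; nothing more can be done
None
```

The press is back together and handed in after about 28 s: strainer flat with its tab in the spout, small white cone home on the spindle, and green cone home on its lugs. Contact on the spindle stayed under 6 N in every reading, well below the roughly 14 N at which it starts to move.

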